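Hold a spring probe on the amplifier's test pad

TASK

Slide the jaw of the small blue bench vise well open, until its lip is clear of the orange-handled test probe, and lift the probe out. Then hold the probe upright with its spring-loaded tip on the gold pad with the red ring on the amplifier module, pressing gently so that the tip is pushed in about half way. Finish while still holding it there, leaving the vise open and the keypad, bottle and mug where they are.

Things in the scene. Friction and masses are not known exactly. Their poses are not given: they have to be found in the camera images.
- vise: Blue bench vise fixed to the table, 100 x 195 x 75 mm high. Origin on the table directly below the axis of the probe as it stands in the vise; z up; its y axis is the direction in which the moving jaw opens. Fixed jaw at y = -45 to -17 mm, top 75 mm up. Between the jaws the probe's shoulder stands on two steel ways whose tops are 48 mm up, with a 20 mm wide slot between them (along y) in which the nose hangs free.
- jaw (a joint): Sliding jaw of the vise: 0 = closed, 0.030 = fully open (m), moving along the vise's +y. It slides with about 2.5 N of friction and stays where it is left; it starts 0 to 3 mm open. When closed a steel lip on it (67.5 to 75 mm above the table) covers 8 mm of the top of the probe's shoulder, so the probe cannot be lifted; 15 mm or more is well open.
- jaw_post (a point): Centre of the top of the black upright post on the sliding jaw, by which the jaw is moved: 111 mm above the table, 16 mm wide across the slide (vise x), 24 mm along it (vise y), free for its upper 50 mm; 72 mm from the probe's axis along the vise's y when the jaw is closed. The jaw itself is at most 75 mm high.
- probe: Loose spring probe, about 100 to 155 g, standing upright in the vise tip down. Origin at the centre of the underside of its square aluminium shoulder, z up along the probe towards the handle. Shoulder 32 x 32 mm, 18 mm high (z 0 to 18 mm); above it the round orange handle, 20 mm diameter, z 18 to 88 mm (its top is 136 mm above the table at the start); below it a 12 mm diameter nose to z = -14 mm, then the 6 mm brass spring tip to z = -32 mm.
- probe_tip (a point): The end of the probe's brass spring tip, on the probe's axis, 32 mm below the probe's origin when not pushed in.
- plunger (a joint): How far the spring tip is pushed into the probe: 0 = fully out, 0.012 = fully in (m). It takes about 0.9 N to start it moving and 4.5 N to push it fully in (300 N/m); about half way is 6 mm and 2.7 N. Beyond 12 mm the probe is rigid.
- module: Amplifier module fixed to the table: grey box with black cooling fins, 150 (x) x 130 (y) x 56 mm high, origin at the centre of its underside, z up. Its white flat test strip, 36 mm wide, runs along its y axis in the middle of the top, carrying three pads 42 mm apart whose order changes.
- test_pad: The wanted test pad: a gold disc of 16 mm diameter standing 4 mm above the module's top, in a red ring of 28 mm outer diameter (2 mm high). Fixed on the module. Origin at the centre of its underside. The other two pads look alike but have a black and a blue ring.
- pad_center (a point): Centre of the top face of the gold disc with the red ring, 60 mm above the table.
- keypad: Loose black keypad with eight red buttons, 75 x 110 x 28 mm, bystander; origin at the centre of its underside.
- bottle: Loose amber glass bottle, 62 mm diameter, 140 mm high, bystander; origin at the centre of its underside.
- mug: Loose white mug, 76 mm diameter with a handle, 90 mm high, bystander; origin at the centre of its underside.

How it is judged:
By the outcome, as a careful person would: the job done as asked, in the order asked, and still so for the second after the job is handed in, while the arm keeps its last pose, push and grip.
It also fails if it takes over 53 s, if anything falls off the work surface, if the arm or the gripper's body presses on something with over 40 N, if the wrist force passes 120 N, or if a joint passes its speed limit or range.

ROBOT

A 7-joint arm with a two-finger parallel gripper is mounted at the origin on the work surface. World frame = base frame: x ahead of the robot, y to its left, z up, the work surface at z = 0. Lengths are in m, angles in rad, forces in N, time in s.
With the tool pointing down it reaches from about 0.4 to 0.9 m from the base axis. Payload 5.6 kg.
Tool frame: the origin (TCP) lies midway between the tips of the shut fingers; the grasp point (between the pads) lies 19 mm behind it; y points along the fingers, z is the direction in which the jaws open and shut, and the axes are right-handed (so a half turn about y gives the same grasp; the last joint's range is limited). The gripper opens to 92 mm and grips with 3 to 60 N. Pads are 20 mm wide; open, the fingers measure 128 mm over their backs; the gripper's body (75 mm by 189 mm) begins 69 mm behind the grasp point.
Start: joints at [-1.199, 0.468, -0.012, 1.603, 0.006, 1.071, -0.056], TCP at [0.262, 0.595, 0.215] pointing down, gripper open.
Joint ranges: [-2.53, 2.53], [-0.31, 2.02], [-1.57, 1.55], [0.28, 2.44], [-1.29, 4.43], [0.15, 1.84], [-2.92, 2.92]. Speed limits (rad/s): [2.57, 2.57, 3.14, 3.14, 3.14, 3.14, 3.14].

INTERFACE

Orientations are given as a 3x3 rotation matrix whose columns are the frame's x, y, z axes.
In Python, from station import env, effector, solver, viewer, workorder, search_frame, tip_of gives the robot as it stands. Calls block until the motion is done:
- env.reach(position, orientation): joint-space move of the TCP to a pose.
- env.movel(position, frame=None, rate=0.15): straight line of the TCP; frame=None keeps the orientation; rate is the mean speed in m/s.
- env.goto_joints(angles): joint-space move.
- effector.release() and effector.grasp(squeeze=None): open the fingers fully, or close them until they stop; squeeze is the grip in N (None keeps the last).
- env.pause(seconds).
- solver.inverse_kinematics(position, orientation): joint angles nearest the present ones, or None.
- env.sense(): the state.
- viewer.read_camera(name): name is "side" or "top"; returns (picture, depth): 480x640x3 uint8, red, green, blue; 480x640 float32, m along the optical axis (not along the pixel's ray), 0 where there is no reading.
- viewer.camera_info(name): a dict with "intrinsics" (3x3 intrinsics, pixels), "dist_coeffs" ([k1, k2, p1, p2, k3] as OpenCV has them; the pictures are not rectified), "eye" and "rotation" of the camera in the world. Camera axes: x right, y up, looking along -z (the intrinsics and any distortion apply to the point x, -y, -z); pixel columns grow to the right and rows downward; lengths in m; the calibration is good to about 2 mm. A picture is of the moment at which its call begins. camera_info takes no time and is no camera call.
A pose or a line that the arm cannot do raises env.PlanningError and nothing moves.
- workorder.finish_job(): hands the job in, once; it reports no verdict.
Trained networks look in the newest picture that a camera, given by its name, has taken for a name from the list of things; names that differ only in an ending like _2 or _b are one class to them, and where a whole thing is asked for, a point or a joint stands for the part that bears it (a point fixed in the world has none). Each returns a list of dicts, best first, with "score" (0 to 1); they miss things now and then, are a little off and sometimes report something else, mostly with a low value. They report only what shows in the picture. A call takes as long as a camera call.
- search_frame(camera, name): "at" ([x, y, z] in m, in world coordinates, good to about 4 mm: the middle of the surface that is visible of it).
- tip_of(camera, name): "at" ([x, y, z] in m, in world coordinates, good to about 4 mm: a listed point, or the origin of a listed thing).
The state is a dict: "t": time; "joint_positions": joint angles; "joint_velocities": joint speeds; "tau": joint torques, N m; "ee_pos": TCP position; "tcp_rot": TCP orientation; "wrist_force": force on the tool from outside, world axes, zero at the start; "moment": the same for the moment, N m; "gripper_width": finger opening in m.
Only numpy, scipy, OpenCV 4.12 (cv2) and the standard library are available. Lean on these libraries where they do the work, as an engineer would, in place of code of your own. Each camera call takes 0.05 s, during which the arm holds its last target.

## Working session

There is one attempt and no reset: what is moved stays moved. The work goes in short steps, each a Python script; the robot and the scene stay as the last script left them, time stands still between calls to the robot, and variables do not carry over. Pictures are saved under pics/ and viewed, and the job is handed in when it is done.

```bash
ls; mkdir -p pics; python3 - <<'E'
from station import env, effector, solver, viewer, workorder, search_frame, tip_of
import cv2, numpy as np
np.set_printoptions(precision=4,suppress=True)
s=env.sense(); print(s)
for c in ["side","top"]:
    p,d=viewer.read_camera(c); cv2.imwrite(f"pics/{c}0.png",p[:,:,::-1]); print(c,viewer.camera_info(c))
    np.save(f"pics/{c}0d.npy",d)
    for n in ["jaw_post","probe","pad_center","vise","module"]:
        print(c,n,[(r["score"],r["at"]) for r in tip_of(c,n)][:3])
E
```

```text
pics
{'t': 0.0, 'joint_positions': array([-1.199 ,  0.4684, -0.0116,  1.6036,  0.006 ,  1.0714, -0.0563]), 'joint_velocities': array([-0.0002,  0.0009,  0.0009, -0.0004, -0.0026,  0.0002, -0.002 ]), 'tau': array([  0.0004, -52.0579,  -0.0123, -24.3737,  -0.0566,   0.0174,
         0.0002]), 'ee_pos': array([0.2618, 0.5943, 0.2137]), 'tcp_rot': array([[ 0.9152, -0.0005,  0.4031],
       [-0.4031, -0.0016,  0.9152],
       [ 0.0001, -1.    , -0.0017]]), 'wrist_force': array([-0.3649, -0.3701, -0.5087]), 'moment': array([ 0.0019, -0.0191,  0.0118]), 'gripper_width': 0.09183856892854676}
side {'intrinsics': array([[541.8335,   0.    , 318.0771],
       [  0.    , 541.8335, 235.0261],
       [  0.    ,   0.    ,   1.    ]]), 'dist_coeffs': array([-0.0575,  0.    ,  0.    ,  0.    ,  0.    ]), 'eye': array([ 0.5034, -1.0541,  0.9077]), 'rotation': array([[ 0.9912,  0.085 , -0.1011],
       [-0.132 ,  0.6167, -0.776 ],
       [-0.0036,  0.7826,  0.6226]])}
side jaw_post [(0.86, [0.5765, 0.2015, 0.1089])]
side probe [(0.68, [0.5371, 0.1353, 0.0492])]
side pad_center [(0.59, [0.5045, -0.1447, 0.0552]), (0.45, [0.7755, 0.0482, 0.0032])]
side vise [(0.77, [0.5419, 0.137, -0.0016])]
side module [(0.92, [0.5028, -0.1847, 0.0028])]
top {'intrinsics': array([[444.415 ,   0.    , 323.3153],
       [  0.    , 444.415 , 246.6588],
       [  0.    ,   0.    ,   1.    ]]), 'dist_coeffs': array([0.0382, 0.    , 0.    , 0.    , 0.    ]), 'eye': array([ 0.5135, -0.0387,  1.0859]), 'rotation': array([[-0.0135,  0.9949, -0.1   ],
       [-0.9997, -0.0156, -0.0193],
       [-0.0208,  0.0998,  0.9948]])}
top jaw_post [(0.58, [0.5708, 0.1992, 0.1094])]
top probe [(0.63, [0.5393, 0.1378, 0.0483])]
top pad_center [(0.69, [0.5425, 0.1375, 0.0467]), (0.46, [0.5084, -0.1442, 0.062])]
top vise [(0.75, [0.5391, 0.1372, -0.0045])]
top module [(0.59, [0.4965, -0.1864, -0.0006])]
```

View pics/side0.png

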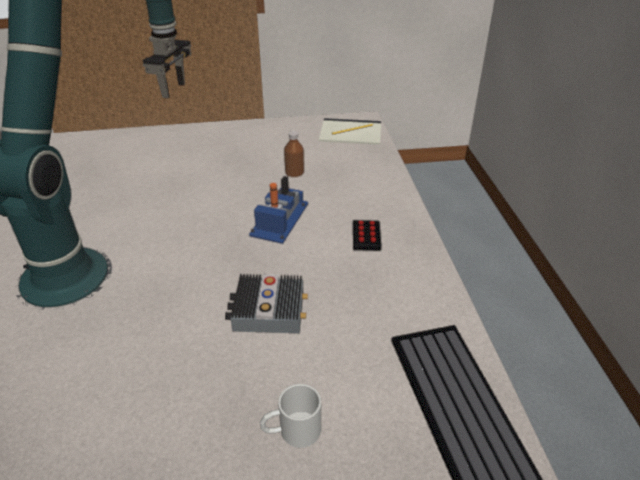

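View pics/top0.png

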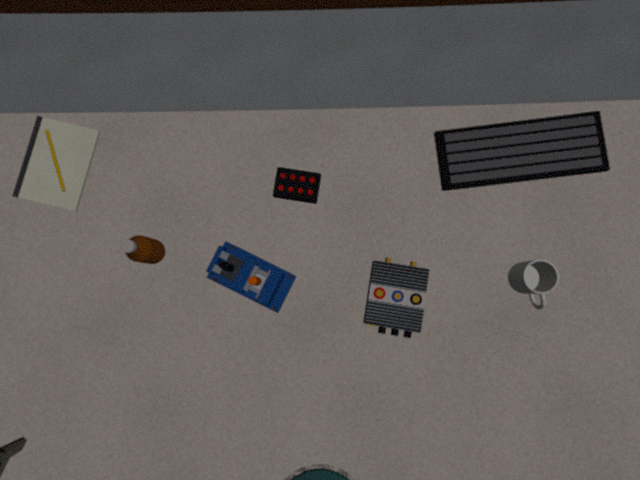

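The side view shows the vise at about (280,210), the orange probe at (273,187) and the red-ringed pad at (270,281). In the top view the probe is at (255,281), the post at (228,265) and the red pad at (380,293). Next I'll zoom in and triangulate.

```bash
python3 - <<'E'
import cv2, numpy as np
a=cv2.imread("pics/side0.png"); b=cv2.imread("pics/top0.png")
def crop(i,x,y,w,h,W,H): return cv2.resize(i[y:y+h,x:x+w],(W,H),interpolation=cv2.INTER_CUBIC)
o=np.zeros((600,800,3),np.uint8)
o[:300,:400]=crop(a,240,165,80,60+0,400,300)
o[:300,400:]=crop(b,205,240,100,75,400,300)
o[300:,:400]=crop(a,225,265,80,60,400,300)
o[300:,400:]=crop(b,355,260,80,60,400,300)
cv2.imwrite("pics/z0.png",o)
E
```

```text
(no output)
```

View pics/z0.png

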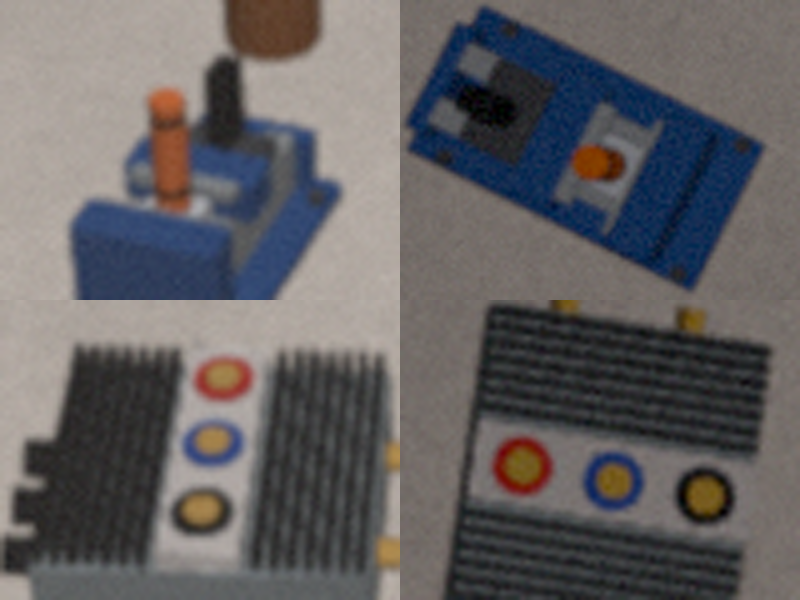

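```bash
cat > h.py <<'E'
from station import env, effector, solver, viewer, workorder, search_frame, tip_of
import cv2, numpy as np
np.set_printoptions(precision=4,suppress=True)
def ray(c,uv):
    i=viewer.camera_info(c)
    p=cv2.undistortPoints(np.array([[uv]],float),i["intrinsics"],i["dist_coeffs"])[0,0]
    d=i["rotation"]@np.array([p[0],-p[1],-1]); return np.array(i["eye"]),d/np.linalg.norm(d)
def tri(obs):
    A=np.zeros((3,3));b=np.zeros(3)
    for c,uv in obs:
        o,d=ray(c,uv);M=np.eye(3)-np.outer(d,d);A+=M;b+=M@o
    x=np.linalg.solve(A,b)
    return x,[np.linalg.norm((np.eye(3)-np.outer(d,d))@(x-o)) for o,d in (ray(*q) for q in obs)]
def atz(c,uv,z):
    o,d=ray(c,uv); return o+d*(z-o[2])/d[2]
E
python3 - <<'E'
from h import *
z=lambda u,v,s,x,y:((u+.5)/s-.5+x,(v+.5)/s-.5+y)
S=lambda u,v:("side",z(u,v,5,240,165)); T=lambda u,v:("top",z(u-400,v,4,205,240))
Sm=lambda u,v:("side",z(u,v-300,5,225,265)); Tm=lambda u,v:("top",z(u-400,v-300,5,355,260))
for n,o in dict(probe=[S(166,98),T(591,162)],post=[S(224,66),T(478,100)],red=[Sm(223,377),Tm(522,466)],blue=[Sm(212,440),Tm(613,481)],black=[Sm(202,511),Tm(705,496)]).items():
    print(n,*tri(o))
for n,o,h in [("probe",T(591,162),.136),("probe",S(166,98),.136),("post",S(224,66),.111),("post",T(478,100),.111)]+[(n,o,.06) for n,o in [("red",Sm(223,377)),("red",Tm(522,466)),("black",Sm(202,511)),("black",Tm(705,496))]]: print(n,atz(*o,h))
# vise long edges / short edge in top view
for a,b in [((485,8),(762,148)),((410,152),(690,288)),((762,148),(690,288))]:
    d=atz(*T(*b),.01)-atz(*T(*a),.01); print("edge",d,np.degrees(np.arctan2(d[1],d[0])))
# handle centre from depth
for c in("side","top"):
    d=np.load(f"pics/{c}0d.npy"); im=cv2.imread(f"pics/{c}0.png"); hsv=cv2.cvtColor(im,cv2.COLOR_BGR2HSV)
    m=(hsv[...,0]>4)&(hsv[...,0]<14)&(hsv[...,1]>150)
    m[:,:240]=0;m[:,300:]=0;m[:160]=0;m[320:]=0
    v,u=np.nonzero(m); i=viewer.camera_info(c); P=[]
    for a,b in zip(u,v):
        o,r=ray(c,(a,b)); fwd=-i["rotation"][:,2]
        P.append(o+r*d[b,a]/(r@fwd))
    P=np.array(P); print(c,len(P),P[:,2].max(), np.median(P[P[:,2]>P[:,2].max()-.006],0), np.median(P,0))
E
```

```text
probe [0.5398 0.1321 0.1373] [np.float64(0.00034371901475562053), np.float64(0.00034371901475560807)]
post [0.575  0.199  0.1116] [np.float64(0.00014291667500409205), np.float64(0.00014291667500417716)]
red [ 0.5088 -0.1449  0.0595] [np.float64(0.00023801443171778754), np.float64(0.00023801443171773685)]
blue [ 0.5014 -0.186   0.0605] [np.float64(0.0001921299140992025), np.float64(0.0001921299140994935)]
black [ 0.4943 -0.2277  0.0592] [np.float64(0.0003961260370007851), np.float64(0.000396126037000817)]
probe [0.5395 0.1323 0.136 ]
probe [0.5402 0.1341 0.136 ]
post [0.5749 0.2    0.111 ]
post [0.5752 0.1992 0.111 ]
red [ 0.509  -0.1454  0.06  ]
red [ 0.5085 -0.1448  0.06  ]
black [ 0.4947 -0.2285  0.06  ]
black [ 0.4939 -0.2275  0.06  ]
edge [-0.0879 -0.1687  0.    ] -117.51508272493463
edge [-0.084  -0.1696  0.    ] -116.35013434752787
edge [-0.0832  0.0438  0.    ] 152.22590024470202
side 121 0.13885289055663397 [0.5406 0.1311 0.1352] [0.5399 0.1259 0.1065]
top 71 1.0859321313262211 [ 0.5135 -0.0387  1.0859] [0.5418 0.1246 0.1198]
```

```bash
cat >> h.py <<'E'
PROBE=np.array([.540,.1325]); POST=np.array([.575,.1993]); PAD=np.array([.5088,-.1449])
th=np.radians(62.6); VY=np.array([np.cos(th),np.sin(th),0]); VX=np.array([np.sin(th),-np.cos(th),0])
def Rz(z):
    y=np.array([0,0,-1.]); return np.column_stack([np.cross(y,z),y,z])
def st(tag=""):
    s=env.sense(); print(tag,"t%.2f"%s["t"],s["ee_pos"],"F",s["wrist_force"],"M",s["moment"],"w%.4f"%s["gripper_width"]); return s
def snap(n):
    for c in("side","top"):
        p,_=viewer.read_camera(c); cv2.imwrite(f"pics/{c}_{n}.png",p[:,:,::-1])
E
python3 - <<'E'
from h import *
for sg in(1,-1):
    print(sg,solver.inverse_kinematics([*POST,.22],Rz(sg*VX)),solver.inverse_kinematics([*PAD,.13],Rz(sg*VX)))
j=solver.inverse_kinematics([*POST,.22],Rz(VX)); k=solver.inverse_kinematics([*POST,.22],Rz(-VX))
c=env.sense()["joint_positions"]
R=Rz(VX) if abs(j-c).max()<abs(k-c).max() else Rz(-VX)
env.movel([*POST,.22],R,rate=.25); st("above")
env.movel([*POST,.083],R,rate=.12); st("down")
effector.grasp(15); st("grip")
E
```

```text
1 [-0.7694  0.4141  0.5009  1.7308 -0.2241  1.0538 -0.6708] [-0.4305  0.4697  0.8185  2.011  -0.4554  0.8503  0.165 ]
-1 [-0.3132  0.3971 -0.098   1.699   0.0437  1.0476  2.2379] [ 1.0403  0.6722 -1.1048  1.9214  0.7165  1.0104  2.2706]
above t2.77 [0.5744 0.2006 0.2199] F [ 0.3132  0.0117 -0.1719] M [-0.1084  0.1278  0.0598] w0.0917
down t4.06 [0.5756 0.1995 0.0838] F [ 0.2075 -0.0592  0.6159] M [0.0167 0.1344 0.0585] w0.0922
grip t5.19 [0.573  0.2004 0.0829] F [-5.0939  1.834   4.325 ] M [0.2829 1.1718 0.147 ] w0.0159
```

```bash
python3 - <<'E'
from h import *
s=env.sense(); p=s["ee_pos"]; R=s["tcp_rot"]
off=-.0027*VX
T0=np.array([*POST,.083])+off
VXs=VX if R[:,2]@VX>0 else -VX
env.movel(T0+.022*VY,Rz(VXs),rate=.04); s=st("slid"); print((s["ee_pos"]-p)@VY)
snap("slid"); 
for c in("side","top"): print([(r["score"],r["at"]) for r in tip_of(c,"jaw_post")][:2])
E
python3 - <<'E'
import cv2, numpy as np
a=cv2.imread("pics/side_slid.png"); b=cv2.imread("pics/top_slid.png")
o=np.hstack([cv2.resize(a[150:250,220:320],(400,400)),cv2.resize(b[225:325,195:295],(400,400))]); cv2.imwrite("pics/z1.png",o)
E
```

```text
slid t5.89 [0.5833 0.2206 0.0829] F [ 1.3741  0.6746 -2.1312] M [ 0.14   -0.0803  0.1856] w0.0159
0.02262344846562174
[(0.32, [0.5401, 0.1335, -0.0031])]
[(0.56, [0.5814, 0.2208, 0.1119])]
```

View pics/z1.png

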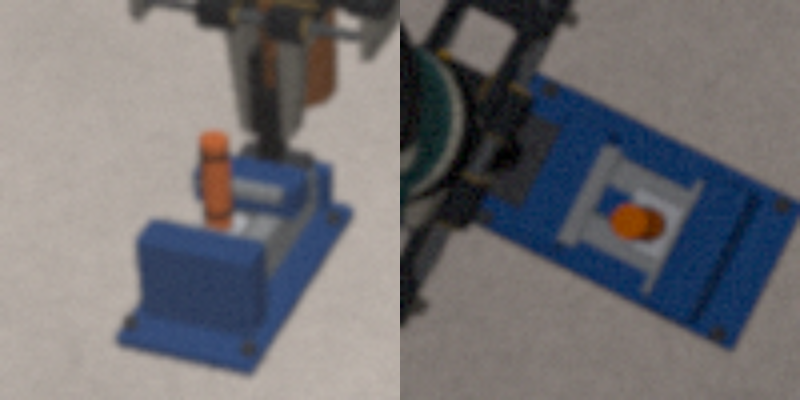

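The image shows the jaw open about 22 mm, with the lip (crop x≈590) clear of the probe's shoulder and the probe still upright. Next I'll grasp the probe.

```bash
python3 - <<'E'
from h import *
s=env.sense(); R=s["tcp_rot"]; R=Rz(VX if R[:,2]@VX>0 else -VX); p=s["ee_pos"]
effector.release()
env.movel([p[0],p[1],.20],R,rate=.2)
P=[.539,.133]
env.movel([*P,.20],R,rate=.15); st("above")
env.movel([*P,.087],R,rate=.1); st("down")
effector.grasp(30); st("grip")
env.movel([*env.sense()["ee_pos"][:2],.092],R,rate=.03); st("lift5")
E
```

```text
above t8.81 [0.5393 0.134  0.1999] F [0.9068 0.0049 0.3008] M [0.0458 0.071  0.0159] w0.0922
down t10.09 [0.5395 0.1332 0.0876] F [-0.0191 -0.3844  0.0014] M [-0.0539  0.1032 -0.0109] w0.0919
grip t11.18 [0.5389 0.133  0.0869] F [ 0.0591 -0.3975 -0.9352] M [-0.058   0.1213  0.0184] w0.0192
lift5 t11.49 [0.5391 0.133  0.0922] F [-0.3561 -1.0774 -1.6721] M [-0.0926  0.0843 -0.0335] w0.0193
```

```bash
python3 - <<'E'
from h import *
s=env.sense(); R=s["tcp_rot"]; R=Rz(VX if R[:,2]@VX>0 else -VX); p=s["ee_pos"]
env.movel([p[0],p[1],.19],R,rate=.1); st("up")
env.pause(.3); st("still")
snap("up")
for c in("side","top"):
  for n in("probe","probe_tip"): print(c,n,[(r["score"],r["at"]) for r in tip_of(c,n)][:2])
a=cv2.imread("pics/side_up.png"); b=cv2.imread("pics/top_up.png")
o=np.hstack([cv2.resize(a[130:230,220:320],(400,400)),cv2.resize(b[225:325,195:295],(400,400))]); cv2.imwrite("pics/z2.png",o)
E
```

```text
up t12.62 [0.5386 0.1329 0.1893] F [-0.032   0.9025 -0.3604] M [-0.1295  0.0488  0.0397] w0.0193
still t12.93 [0.5389 0.1329 0.1896] F [-0.277   0.3016 -0.7342] M [-0.0857  0.1277  0.0311] w0.0192
side probe [(0.69, [0.5374, 0.1335, 0.1474]), (0.28, [0.5092, -0.1452, 0.0515])]
side probe_tip []
top probe [(0.4, [0.5412, 0.1357, 0.1498])]
top probe_tip []
```

View pics/z2.png

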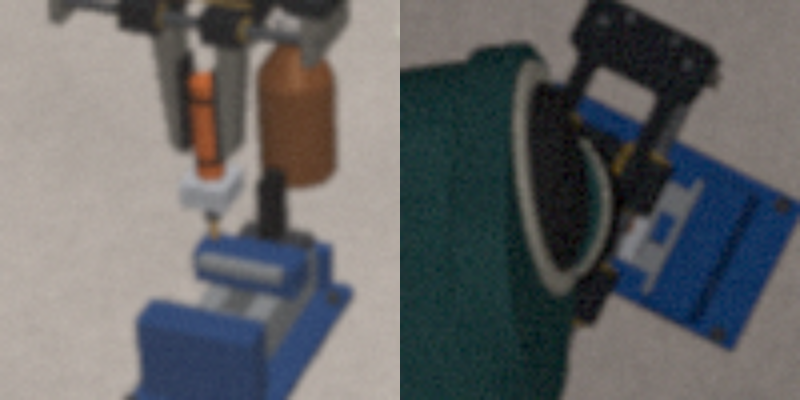

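The probe is out. In the side crop the handle top is at (202,75) and the tip at (215,237). I'll check the tilt against a projected vertical.

```bash
cat >> h.py <<'E'
def proj(c,X):
    i=viewer.camera_info(c); q=i["rotation"].T@(np.asarray(X,float)-i["eye"]); q=np.array([q[0],-q[1],-q[2]])
    return cv2.projectPoints(q.reshape(1,3),np.zeros(3),np.zeros(3),i["intrinsics"],i["dist_coeffs"])[0].ravel()
E
python3 - <<'E'
from h import *
print(env.sense()["tcp_rot"])
x,y=.539,.133
for z0,im in((.048,None),(.1507,1)):
    for n,dz in(("top",.088),("shoulder",.018),("tip",-.032)):
        u=proj("side",[x,y,z0+dz]); print(n,u,(u-[220,130])*4 if im else (u-[220,150])*4)
a=cv2.imread("pics/side_up.png"); cv2.imwrite("pics/z3.png",cv2.resize(a[140:200,250:300],(500,600),interpolation=cv2.INTER_CUBIC))
E
```

```text
[[-0.4602 -0.      0.8878]
 [-0.8878 -0.     -0.4602]
 [ 0.     -1.     -0.    ]]
top [272.3604 184.463 ] [209.4415 137.8521]
shoulder [273.813  206.4408] [215.2518 225.763 ]
tip [274.8035 221.3574] [219.2138 285.4296]
top [270.0794 149.7006] [200.3177  78.8022]
shoulder [271.6541 173.7325] [206.6164 174.9299]
tip [272.7268 190.0182] [210.9071 240.0727]
```

View pics/z3.png

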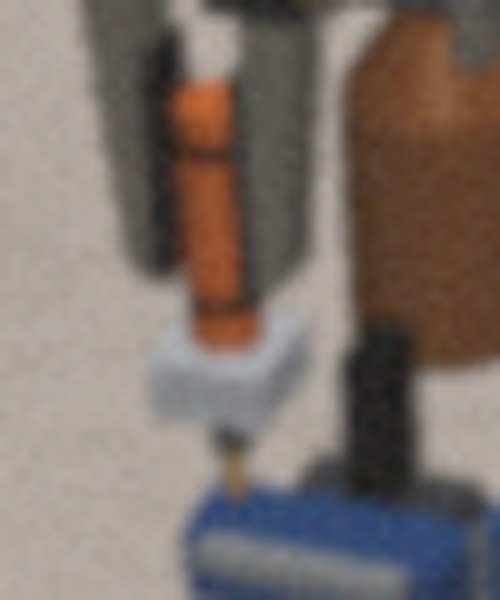

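```bash
python3 - <<'E'
from h import *
R=Rz(VX)
env.movel([.5082,-.1447,.19],R,rate=.15); st("over")
env.movel([.5082,-.1447,.145],R,rate=.08); env.pause(.5); st("near")
snap("near")
for z0 in (.1061,):
  for c in("side","top"):
    for n,dz in(("top",.088),("shoulder",.018),("tip",-.032)): print(c,n,proj(c,[.5082,-.1447,z0+dz]))
a=cv2.imread("pics/side_near.png"); b=cv2.imread("pics/top_near.png")
cv2.imwrite("pics/z4.png",np.hstack([cv2.resize(a[240:300,240:300],(400,600)[:1]*2,interpolation=cv2.INTER_CUBIC),cv2.resize(b[250:330,340:420],(400,400),interpolation=cv2.INTER_CUBIC)]))
E
```

```text
over t15.24 [ 0.5084 -0.1439  0.1899] F [-0.8091  0.7924 -1.7564] M [-0.0463  0.0754 -0.0314] w0.0196
near t16.45 [ 0.5082 -0.1447  0.1451] F [-0.1053  0.0297 -1.7635] M [-0.064   0.0879 -0.0271] w0.0193
side top [265.0067 233.6894]
side shoulder [267.0608 258.5801]
side tip [268.4452 275.2678]
top top [385.9483 293.2128]
top shoulder [382.0506 293.0671]
top tip [379.5981 292.9756]
```

View pics/z4.png

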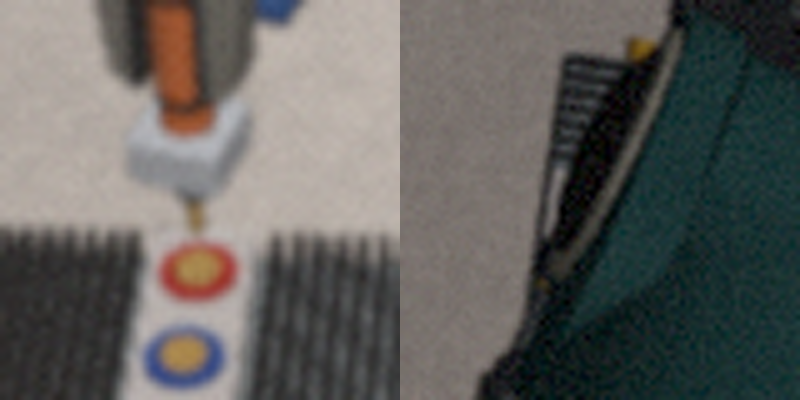

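The tip is at about (269.3,274.2) in the side view, just above the red pad at (269.5,280). I'll check the tilt in depth.

```bash
python3 - <<'E'
from h import *
im,d=viewer.read_camera("side"); i=viewer.camera_info("side"); f=-i["rotation"][:,2]
im2=im[...,::-1]; hsv=cv2.cvtColor(np.ascontiguousarray(im2),cv2.COLOR_BGR2HSV)
def P(u,v):
    o,r=ray("side",(u,v)); return o+r*d[v,u]/(r@f)
# handle rows
for v in range(238,262,2):
    us=[u for u in range(255,280) if 2<hsv[v,u,0]<15 and hsv[v,u,1]>140 and d[v,u]>0]
    if us:
        Q=np.median([P(u,v) for u in us],0); print(v,us[0],us[-1],Q)
print("tip")
for v in range(268,277):
    print(v,[ (u,*np.round(P(u,v)*1000).astype(int)) for u in range(267,272) if d[v,u]>0])
E
```

```text
238 262 267 [ 0.5063 -0.1511  0.1876]
240 263 266 [ 0.506  -0.1502  0.1816]
242 262 268 [ 0.5067 -0.1495  0.1753]
244 263 268 [ 0.5074 -0.1509  0.1707]
246 263 268 [ 0.5071 -0.1493  0.164 ]
248 263 268 [ 0.5067 -0.1501  0.1589]
250 263 268 [ 0.5063 -0.1491  0.1527]
252 264 268 [ 0.507  -0.1518  0.1489]
254 265 268 [ 0.5078 -0.1509  0.143 ]
256 265 270 [ 0.5096 -0.1527  0.1385]
258 265 270 [ 0.5092 -0.1507  0.1303]
tip
268 [(267, np.int64(506), np.int64(-156), np.int64(107)), (268, np.int64(508), np.int64(-159), np.int64(109)), (269, np.int64(511), np.int64(-158), np.int64(108)), (270, np.int64(513), np.int64(-162), np.int64(111)), (271, np.int64(515), np.int64(-161), np.int64(109))]
269 [(267, np.int64(506), np.int64(-146), np.int64(94)), (268, np.int64(508), np.int64(-160), np.int64(107)), (269, np.int64(510), np.int64(-160), np.int64(106)), (270, np.int64(513), np.int64(-160), np.int64(106)), (271, np.int64(515), np.int64(-161), np.int64(107))]
270 [(267, np.int64(506), np.int64(-43), np.int64(-1)), (268, np.int64(508), np.int64(-148), np.int64(93)), (269, np.int64(510), np.int64(-
[... 1003 characters left out ...]
np.int64(61)), (269, np.int64(510), np.int64(-145), np.int64(78)), (270, np.int64(512), np.int64(-142), np.int64(75)), (271, np.int64(514), np.int64(-122), np.int64(56))]
275 [(267, np.int64(505), np.int64(-122), np.int64(55)), (268, np.int64(507), np.int64(-124), np.int64(56)), (269, np.int64(510), np.int64(-122), np.int64(54)), (270, np.int64(512), np.int64(-129), np.int64(60)), (271, np.int64(514), np.int64(-125), np.int64(56))]
276 [(267, np.int64(505), np.int64(-128), np.int64(57)), (268, np.int64(507), np.int64(-130), np.int64(58)), (269, np.int64(509), np.int64(-128), np.int64(57)), (270, np.int64(512), np.int64(-132), np.int64(60)), (271, np.int64(514), np.int64(-135), np.int64(62))]
```

```bash
python3 - <<'E'
from h import *
im,d=viewer.read_camera("side"); i=viewer.camera_info("side"); f=-i["rotation"][:,2]
hsv=cv2.cvtColor(np.ascontiguousarray(im[...,::-1]),cv2.COLOR_BGR2HSV)
o=lambda u,v:(lambda q:q[0]+q[1]*d[v,u]/(q[1]@f))(ray("side",(u,v)))
for v in range(275,288):
    print(v,[tuple(hsv[v,u]) for u in range(268,272)][1], o(269,v), [o(u,v)[2].round(3) for u in range(266,274)])
im0=cv2.imread("pics/side0.png"); h0=cv2.cvtColor(im0,cv2.COLOR_BGR2HSV).astype(int)
# red ring mask centroid in the initial images
for c,box in(("side",(255,270,285,292)),("top",(368,282,392,304))):
    im0=cv2.imread(f"pics/{c}0.png"); h0=cv2.cvtColor(im0,cv2.COLOR_BGR2HSV).astype(int)
    m=(((h0[...,0]<12)|(h0[...,0]>168))&(h0[...,1]>110)); k=np.zeros_like(m);x0,y0,x1,y1=box;k[y0:y1,x0:x1]=1;m&=k
    hull=cv2.convexHull(np.argwhere(m)[:,::-1].astype(np.int32)); M=cv2.moments(hull); uv=(M["m10"]/M["m00"],M["m01"]/M["m00"])
    print(c,m.sum(),uv,atz(c,uv,.058))
E
```

```text
275 (np.uint8(10), np.uint8(50), np.uint8(164)) [ 0.5096 -0.1255  0.0572] [np.float64(0.056), np.float64(0.055), np.float64(0.061), np.float64(0.057), np.float64(0.057), np.float64(0.056), np.float64(0.055), np.float64(0.056)]
276 (np.uint8(4), np.uint8(78), np.uint8(171)) [ 0.5094 -0.1268  0.0552] [np.float64(0.054), np.float64(0.06), np.float64(0.059), np.float64(0.055), np.float64(0.056), np.float64(0.056), np.float64(0.057), np.float64(0.059)]
277 (np.uint8(10), np.uint8(131), np.uint8(164)) [ 0.5092 -0.1343  0.059 ] [np.float64(0.058), np.float64(0.059), np.float64(0.062), np.float64(0.059), np.float64(0.063), np.float64(0.065), np.float64(0.058), np.float64(0.058)]
278 (np.uint8(16), np.uint8(140), np.uint8(170)) [ 0.509  -0.1393  0.0606] [np.float64(0.057), np.float64(0.062), np.float64(0.061), np.float64(0.061), np.float64(0.06), np.float64(0.062), np.float64(0.061), np.float64(0.059)]
279 (np.uint8(19), np.uint8(133), np.uint8(171)) [ 0.5088 -0.1446  0.0624] [np.float64(0.059), np.float64(0.06), np.float64(0.061), np.float64(0.062), np.float64(0.063), np.float64(0.059), np.f
[... 1290 characters left out ...]
(0.057), np.float64(0.058), np.float64(0.056), np.float64(0.055), np.float64(0.054), np.float64(0.052)]
286 (np.uint8(5), np.uint8(18), np.uint8(180)) [ 0.5073 -0.163   0.058 ] [np.float64(0.055), np.float64(0.054), np.float64(0.06), np.float64(0.058), np.float64(0.06), np.float64(0.056), np.float64(0.053), np.float64(0.053)]
287 (np.uint8(13), np.uint8(10), np.uint8(182)) [ 0.5071 -0.167   0.0588] [np.float64(0.058), np.float64(0.057), np.float64(0.056), np.float64(0.059), np.float64(0.055), np.float64(0.058), np.float64(0.057), np.float64(0.055)]
side 45 (269.271186440678, 280.48587570621464) [ 0.5091 -0.1449  0.058 ]
top 60 (378.9730250481695, 292.80154142581887) [ 0.5085 -0.145   0.058 ]
```

```bash
python3 - <<'E'
from h import *
R=Rz(VX); X,Y=.5075,-.1465
def fz(n=6):
    a=[]
    for _ in range(n): env.pause(.05); a.append(env.sense()["wrist_force"])
    return np.mean(a,0),np.std(a,0)
env.movel([X,Y,.136],R,rate=.05); env.pause(.4); b,sd=fz(12); print("base",b,sd); np.save("base.npy",b)
for z in (.132,.130,.129,.128,.127,.126):
    env.movel([X,Y,z],R,rate=.02); env.pause(.3); m,_=fz(); s=env.sense(); print(z,s["ee_pos"],m-b, s["t"])
    if (m-b)[2]>2.0: break
E
```

```text
base [-0.0498 -0.1772 -1.2076] [0.5145 0.6582 0.4222]
0.132 [ 0.5075 -0.1465  0.132 ] [ 0.2265  0.2528 -0.1283] 18.9333
0.13 [ 0.5076 -0.1465  0.1301] [ 0.3239 -0.2583  1.163 ] 19.7833
0.129 [ 0.5075 -0.1465  0.129 ] [ 1.1098 -0.057   1.2633] 20.6333
0.128 [ 0.5075 -0.1465  0.128 ] [0.474  0.5624 1.6482] 21.4833
0.127 [ 0.5075 -0.1465  0.127 ] [1.0968 0.4252 1.7975] 22.3333
0.126 [ 0.5075 -0.1465  0.126 ] [ 0.8404 -0.0715  2.3819] 23.1833
```

```bash
python3 - <<'E'
from h import *
R=Rz(VX); b=np.load("base.npy")
env.movel([.5075,-.1465,.125],R,rate=.02); env.pause(.4)
a=[]
for _ in range(40): env.pause(.05); a.append(env.sense()["wrist_force"])
print(np.mean(a,0)-b); st("press")
snap("press"); a=cv2.imread("pics/side_press.png")
im,d=viewer.read_camera("side")
cv2.imwrite("pics/z5.png",np.hstack([cv2.resize(a[245:295,245:295],(400,400),interpolation=cv2.INTER_CUBIC),cv2.resize(a[150:300,200:350],(400,400),interpolation=cv2.INTER_CUBIC)]))
E
```

```text
[ 0.9577 -0.0634  2.496 ]
press t25.83 [ 0.5075 -0.1465  0.125 ] F [1.1412 0.5678 1.4631] M [-0.0877 -0.2052 -0.0047] w0.0193
```

View pics/z5.png

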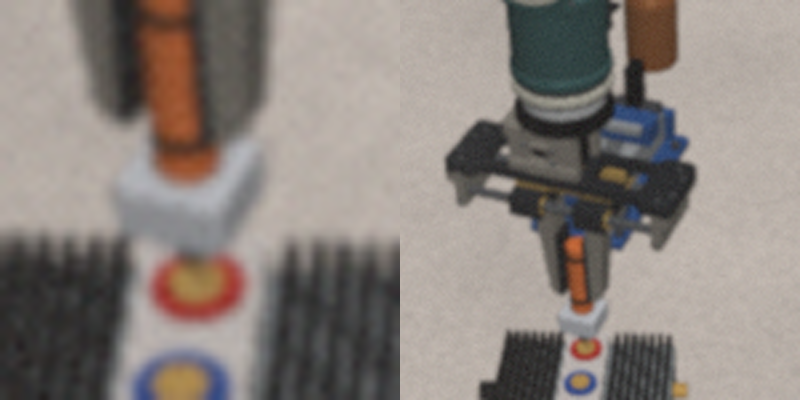

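View pics/side_press.png

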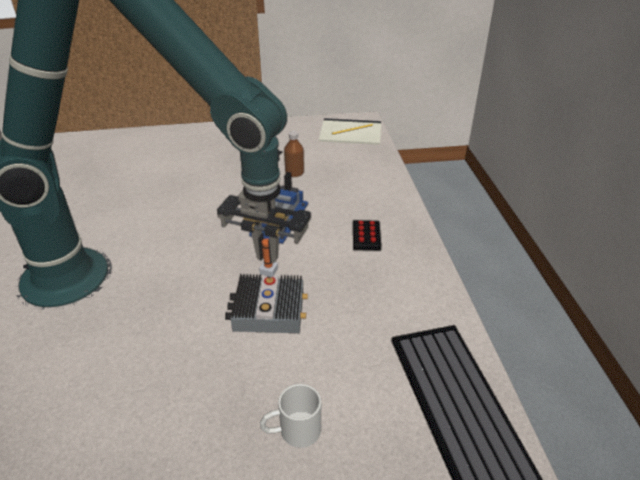

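View pics/top_press.png

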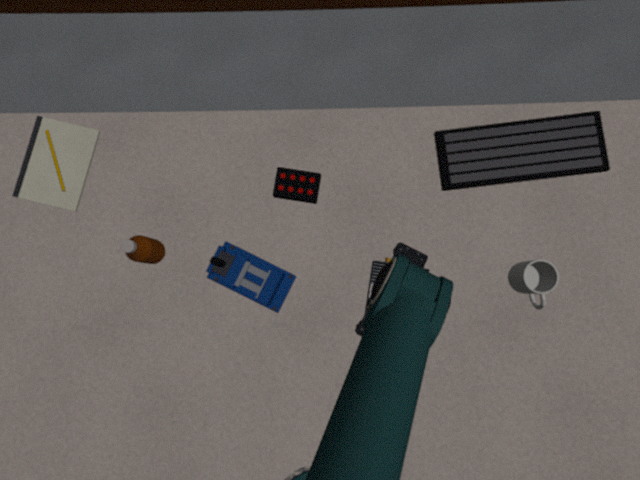

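```bash
python3 - <<'E'
from h import *
print(workorder.finish_job()); st("end")
E
```

```text
the job is handed in; nothing more can be done
None
the job is handed in; nothing more can be done
```

I handed the job in at about 26 s of robot time. The arm is still holding the probe on the red-ringed pad, with the tip pushed in roughly half way.

- **Vise:** I gripped the post and slid the jaw about 22.6 mm further open. The picture shows the lip clear of the probe's shoulder, and the vise was left open.
- **Probe:** I gripped it by the handle at 30 N and lifted it straight up. After lifting, its height in the hand matched the expected value, so there was no sign of slip.
- **Press:** The tip touched the pad at a tool height of about 131 mm, as predicted. I went down to 125 mm, which gives about 6 mm of tip travel. The mean force was 2.5 N, which points to about 5.3 mm, but the wrist reading is noisy (about 0.5 N per sample). Both are close to half way.
- **Bystanders:** In the last pictures the keypad, bottle and mug look unmoved.

Three checks were less clean:
- **Post position:** when gripped, the post turned out about 2.7 mm to the side of where I had measured it. I corrected for that before sliding the jaw.
- **Tilt and offset:** the side view suggested the probe leans 1 to 2.5 degrees and its tip sat 2 to 4 mm off the tool axis. I shifted the arm about 2 mm so the tip is near the pad centre, and left the tilt alone.
- **Top camera:** the arm blocked its view of the final contact, so that was confirmed only from the side view and the force.

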